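Set out the stamping place on the admissions desk

TASK

Set out the stamping place on the grey desk mat with things from the carton tray: put the blue ink pad midway between the keypad and the note block and in line with them, its long side pointing away from you, stand the stamp upright in the middle of its felt, and stand the bottle straight behind the ink pad (on the side away from the robot) with a gap of about 4 cm. Lay the stapler on its base crosswise (its length from left to right) in front of the note block, on the side nearer the robot, centred on it and with a gap of about 3 cm. Leave the red ink pad and the tape roll where they are in the carton, and let go of everything.

Things in the scene. Friction and masses are not known exactly. Their poses are not given: they have to be found in the camera images.
- ink_blue_mid (a point): Blue stamp ink pad: flat black plastic case 80 x 54 mm, 18 mm high, blue felt on top (flat, 70 x 44 mm). Loose, 90 g, lies flat. The point is its centre, 9 mm above its underside; x along its long side, y across its 54 mm width, z up. Starts in the low cardboard carton tray.
- stamp_mid (a point): Rubber stamp standing upright: white base 44 x 30 mm and 14 mm high, with a dark-wood upright round handle 22 mm in diameter that reaches up to 66 mm above the underside. Loose, 70 g. The point is on the handle's axis, 33 mm above the underside (half-way up); x along the base's 44 mm side, z up. Starts in the carton.
- bottle_mid (a point): Hand-gel bottle standing upright: green, round, 50 mm in diameter, 95 mm high, with paper label and narrower white cap. Loose, 100 to 200 g. The point is on its axis, 47.5 mm above the underside; z up. The straight 50 mm wide body reaches 58 mm up, then tapers to the cap. Starts in the carton.
- stapler_mid (a point): Small stapler lying on its base: orange top, black base, 100 mm long, 30 mm wide, 42 mm high. Loose, 110 to 225 g. The point is its centre, 21 mm above the underside; x along its length, y across its 30 mm width, z up. Starts in the carton.
- keypad: Number keypad: black, 130 mm (x) by 90 mm (y), 18 mm high, with white keys. Fixed on the grey felt desk mat (310 x 380 mm, 3 mm thick, fixed, its top 3 mm above the table). Origin at the centre of its underside, 3 mm above the table; its x axis points away from the robot, y to the robot's left. It is beside the note block, about 220 mm from it centre to centre, on its left or on its right, turned the same way.
- notes: Yellow block of square notes, 76 x 76 mm, 22 mm high, fixed on the grey felt mat. Origin at the centre of its underside, 3 mm above the table; x points away from the robot, y to the robot's left.
- ink_red_mid (a point): Red ink pad, same case and size as the blue one (80 x 54 x 18 mm) but with red felt. Loose. The point is its centre, 9 mm above its underside, x along its long side. It stays in the carton.
- tape_mid (a point): Roll of white tape lying flat: ring of 60 mm outer and 38 mm inner diameter, 20 mm high. Loose. The point is its centre, 10 mm above its underside. It stays in the carton.
- carton: Low open cardboard carton tray, 270 mm (x) by 380 mm (y), walls 4 mm thick and 25 mm high, floor top 4 mm above the table; fixed. Origin at the centre of its underside, at table height; x points away from the robot. The six loose things stand in it in two rows of three (rows 130 mm apart along x, columns 115 mm apart along y), in any order, their own x within about 0.2 rad of the carton's. Carton and mat lie side by side in front of the robot, either one on the left.
Things that resemble listed ones, but are neither listed nor needed, are in the scene too. What is shaped like the part that bears bottle_mid but yellow is not meant. Leave any green look-alike of the part that bears ink_blue_mid alone.

How it is judged (in metres and radians):
At the end, for the whole second after the job is handed in: Ink pad flat, 90-135 mm from keypad and notes, 20 mm in line; stamp upright on it, 12 mm; bottle upright 85-135 mm behind it, 30 mm sideways; stapler crosswise 60-108 mm in front of notes, 20 mm sideways; angles 0.26 rad; red pad and tape within 20 mm of their start; all at rest (horizontal distance between ink_blue_mid and keypad between 0.09 and 0.135 m and horizontal distance between ink_blue_mid and notes between 0.09 and 0.135 m and x of ink_blue_mid in the frame of keypad between -0.02 and 0.02 m and x of ink_blue_mid in the frame of notes between -0.02 and 0.02 m and angle between the x axis of ink_blue_mid and the x axis of notes, either way round below 0.26 rad and height (world z) of ink_blue_mid between 0.005 and 0.02 m and horizontal distance between stamp_mid and ink_blue_mid below 0.012 m and z of stamp_mid in the frame of ink_blue_mid between 0.036 and 0.048 m and angle between each of stamp_mid, bottle_mid, stapler_mid's own z axis and vertical below 0.12 rad and horizontal distance between bottle_mid and ink_blue_mid between 0.085 and 0.135 m and x of bottle_mid in the frame of notes above 0.06 m and y of bottle_mid in the frame of ink_blue_mid between -0.03 and 0.03 m and height (world z) of bottle_mid below 0.059 m and x of stapler_mid in the frame of notes between -0.108 and -0.06 m and y of stapler_mid in the frame of notes between -0.02 and 0.02 m and angle between the x axis of stapler_mid and the y axis of notes, either way round below 0.26 rad and height (world z) of stapler_mid below 0.033 m and distance of each of ink_red_mid, tape_mid from where it was at the start of the episode below 0.02 m and linear speed of each of ink_blue, stamp, bottle, stapler below 0.02 m/s and angular speed of each of ink_blue, stamp, bottle, stapler below 0.2 rad/s); the robot touches nothing.
It fails at once if the red ink pad or the tape roll is carried off or knocked more than 40 mm from its place (distance of any of ink_red_mid, tape_mid from where it was at the start of the episode above 0.04 m).
It also fails if it takes over 120 s, if anything falls off the work surface, if the arm or the gripper's body presses on something with over 40 N, if the wrist force passes 120 N, or if a joint passes its speed limit or range.

ROBOT

A 6-joint arm with a two-finger parallel gripper is mounted at the origin on the work surface. World frame = base frame: x ahead of the robot, y to its left, z up, the work surface at z = 0. Lengths are in mm, angles in rad, forces in N, time in s.
With the tool pointing down it reaches from about 275 to 825 mm from the base axis. Payload 5.2 kg.
Tool frame: the origin (TCP) lies at the very end of the fingers, on their centre line; the grasp point (between the pads) lies 19 mm behind it; z points along the fingers, y is the line along which they close (so a half turn about z gives the same grasp; the last joint's range is limited). The gripper opens to 93 mm and grips with 3 to 60 N. Pads are 15 mm wide; open, the fingers measure 128 mm over their backs; the gripper's body (75 mm by 188 mm) begins 65 mm behind the grasp point.
Start: joints at [-0.203, 0.259, 1.535, -0, 1.348, -0.203], TCP at [550.005, 0.023, 218.653] pointing down, gripper open.
Joint ranges: [-3.14, 3.14], [-0.91, 2.08], [0.19, 2.58], [-1.22, 4.36], [0.22, 2.71], [-3.12, 3.12]. Speed limits (rad/s): [2.57, 2.57, 3.14, 3.14, 3.14, 3.14].

INTERFACE

Orientations are given as [roll, pitch, yaw] about the fixed x, y, z axes, in that order (R = Rz(yaw) Ry(pitch) Rx(roll)).
In Python, from bench import robot gives the robot as it stands. The module is installed in compiled form; this text tells all that it offers. Calls block until the motion is done:
- robot.move_ptp(position, orientation): joint-space move of the TCP to a pose.
- robot.move_linear(position, ori=None, speed=150, f_stop=None): straight line of the TCP; ori=None keeps the orientation; speed is the mean speed in mm/s. With f_stop (N) it stops when the force on the tool has changed by that much, and returns True; else False.
- robot.move_j(angles): joint-space move.
- robot.move_gripper(opening): opening from 0.0 (shut) to 1.0 (fully open); the grip force is fixed at half the most; returns when the fingers have stopped.
- robot.sleep(seconds).
- robot.inverse_kinematics(position, orientation): joint angles nearest the present ones, or None.
- robot.get_image(name): name is "scene" or "side" or "wrist"; returns a dict with "img" (400x640x3 uint8, blue, green, red), "fovy" (degrees; the focal length in pixels is half the picture's height over the tangent of half this angle, whatever the lens; pixels are square), "cx", "cy" (the principal point, pixels), "k1" (the pictures are not rectified: a ray, as slopes to the right and down, at radius r is drawn at 1 + k1 r^2 times it, then the intrinsics apply), "eye" and "orientation" of the camera in the world. Camera axes: x right, y down, z forward; pixel columns grow to the right and rows downward; lengths in mm; the calibration is good to about 2 mm. A picture is of the moment at which its call begins. There is no depth.
A pose or a line that the arm cannot do raises robot.MotionError and nothing moves.
- robot.hand_in(): hands the job in; it is judged then, once.
Readings, each from a call of its own:
- robot.current_t(): time.
- robot.current_qpos(): joint angles.
- robot.current_joint_vel(): joint speeds.
- robot.current_joint_efforts(): joint torques, N m.
- robot.current_tcp_pos(): TCP position.
- robot.current_eef_rot(): TCP orientation.
- robot.current_contact_force(): force on the tool from outside, world axes, zero at the start.
- robot.current_ft_torque(): the same for the moment, N m.
- robot.current_gripper_width(): opening from 0.0 (shut) to 1.0 (fully open).
- robot.current_finger_force(): force on a finger pad.
Only numpy, scipy, OpenCV 4.12 (cv2) and the standard library are available. Lean on these libraries where they do the work, as an engineer would, in place of code of your own. Each camera call takes 0.05 s, during which the arm holds its last target. There are 200 camera calls.

## Working session

There is one attempt and no reset: what is moved stays moved. The work goes in short steps, each a Python script; the robot and the scene stay as the last script left them, time stands still between calls to the robot, and variables do not carry over. Pictures are saved under pics/ and viewed, at most 14 in all, crops included, and the job is handed in when it is done.

```bash
mkdir -p pics
cat > h.py <<'E'
import numpy as np, cv2
from bench import robot
from scipy.spatial.transform import Rotation as R
def rot(c):
    o=np.array(c["orientation"],float)
    return o if o.shape==(3,3) else R.from_euler('xyz',o).as_matrix()
def px2w(c,u,v,z):
    f=200/np.tan(np.radians(c["fovy"])/2)
    d=np.array([(u-c["cx"])/f,(v-c["cy"])/f]); s=d.copy()
    for _ in range(30): s=d/(1+c["k1"]*(s@s))
    r=rot(c)@np.array([s[0],s[1],1]); e=np.array(c["eye"])
    return e+r*(z-e[2])/r[2]
def w2px(c,p):
    f=200/np.tan(np.radians(c["fovy"])/2)
    q=rot(c).T@(np.array(p)-np.array(c["eye"])); s=q[:2]/q[2]
    s=s*(1+c["k1"]*(s@s)); return s*f+[c["cx"],c["cy"]]
def rectify(c,z,x0,x1,y0,y1,mmpp=1.0):
    """top-down view of plane z: rows from x1 down to x0, cols from y1 (left) to y0"""
    xs=np.arange(x1,x0,-mmpp); ys=np.arange(y1,y0,-mmpp)
    X,Y=np.meshgrid(xs,ys,indexing='ij')
    f=200/np.tan(np.radians(c["fovy"])/2)
    q=(np.stack([X,Y,np.full_like(X,z)],-1)-np.array(c["eye"]))@rot(c)
    s=q[...,:2]/q[...,2:]; s=s*(1+c["k1"]*(s**2).sum(-1,keepdims=True))
    m=(s*f+[c["cx"],c["cy"]]).astype(np.float32)
    return cv2.remap(c["img"],m[...,0],m[...,1],cv2.INTER_LINEAR)
def save(n,i): cv2.imwrite(f"pics/{n}.png",i)
E
python3 - <<'E'
from h import *
import pickle
for n in("scene","side","wrist"):
    c=robot.get_image(n); save(n+"0",c["img"]); pickle.dump(c,open(n+"0.pkl","wb"))
    print(n,{k:c[k] for k in c if k!="img"})
print(robot.current_eef_rot())
E
```

```text
scene {'fovy': 54.77356978448941, 'cx': 311.5692477246695, 'cy': 197.7985427946814, 'k1': 0.021231487719935993, 'eye': array([1153.0895672 ,  819.52332116,  848.0211234 ]), 'orientation': array([-2.28200556, -0.00589744,  2.50771444])}
side {'fovy': 46.14647603855039, 'cx': 314.726825337535, 'cy': 191.86423119520052, 'k1': -0.055240985195461535, 'eye': array([ -26.16117504, -651.78843645,  935.54638795]), 'orientation': array([-2.32466497,  0.00385284, -0.71284344])}
wrist {'fovy': 64.1990224366123, 'cx': 316.55239894523476, 'cy': 198.25139101562934, 'k1': -0.04573920711007793, 'eye': array([549.90183336,  73.3264397 , 384.14655478]), 'orientation': array([ 2.87539252e+00,  2.50484282e-03, -2.84861262e-04])}
[-3.14025795e+00 -2.86320127e-04  1.57076072e+00]
```

View pics/scene0.png

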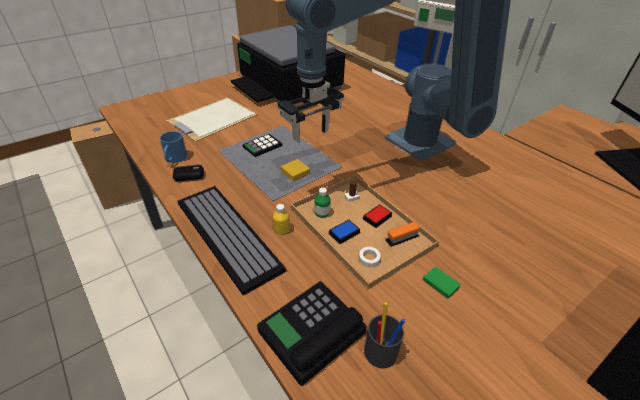

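View pics/side0.png

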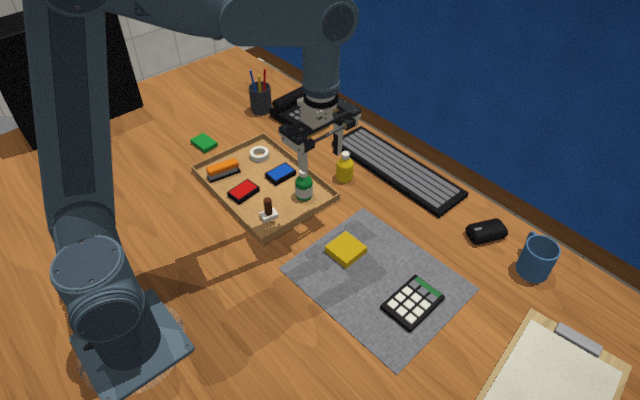

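The targets are the blue pad at scene (345,231), green bottle (322,203), stamp (352,190) and stapler (404,234). The lookalikes to leave alone are the yellow bottle (281,220), green pad (441,281) and red pad (377,215). The carton is on the left and the mat on the right, with the note block on the mat's left.

Run:
```python
from h import *
import pickle
s=pickle.load(open("scene0.pkl","rb")); d=pickle.load(open("side0.pkl","rb"))
pts={"blue":((345,229),(281,172),22),"red":((377,213),(243,189),22),"bottlecap":((322,191),(304,175),97),"stamp":((353,184),(268,201),68),"stapler":((404,230),(222,166),44),"tape":((370,256),(259,153),24),"notes":((295,169),(346,247),25),"keypad":((262,143),(413,301),21)}
for k,(a,b,z) in pts.items(): print(k,px2w(s,*a,z)[:2].round(),px2w(d,*b,z)[:2].round())
a=rectify(s,22,330,800,-320,450); b=rectify(d,22,330,800,-320,450)
save("top0",np.vstack([a,b])[:, :]) if 0 else save("top0",cv2.resize(np.vstack([a,b]),None,fx=.63,fy=.63))
# move for wrist look over carton
robot.move_ptp([520,90,330],[np.pi,0,np.pi/2])
c=robot.get_image("wrist"); pickle.dump(c,open("wrist1.pkl","wb")); save("wrist1",c["img"])
print(c["eye"],c["orientation"],robot.current_t())
```

```text
blue [585. 224.] [588. 218.]
red [458. 229.] [460. 231.]
bottlecap [589. 113.] [577.  96.]
stamp [464. 116.] [459. 104.]
stapler [464. 344.] [459. 334.]
tape [598. 347.] [591. 333.]
notes [ 538. -109.] [ 532. -121.]
keypad [ 543. -330.] [ 539. -336.]
[520.01504368 163.05029726 495.14830638] [2.87439894e+00 1.74222934e-03 3.32030292e-04] 0.8417
```

View pics/wrist1.png

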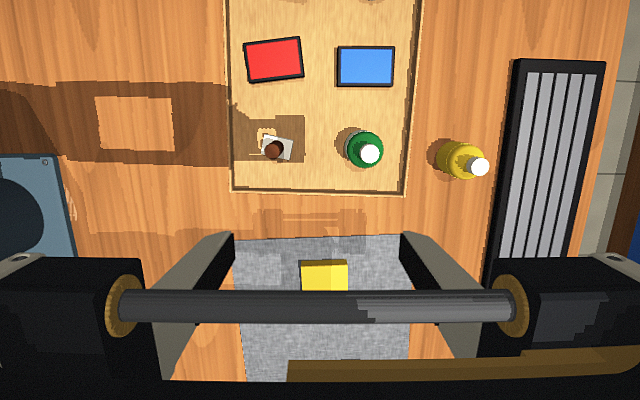

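The wrist view shows the blue pad at (366,66), red pad (274,60), stamp base (279,148), bottle (365,150) and the yellow bottle, which isn't wanted, at (465,162). Next I take wrist looks for the remaining things and segment them metrically.

```bash
cat > seg.py <<'E'
from h import *
def blobs(c,z,lo,hi,box,n=3,amin=200):
    t=rectify(c,z,*box,0.5); h=cv2.cvtColor(t,cv2.COLOR_BGR2HSV)
    m=cv2.inRange(h,np.array(lo),np.array(hi)); m=cv2.morphologyEx(m,cv2.MORPH_CLOSE,np.ones((7,7)))
    cs,_=cv2.findContours(m,cv2.RETR_EXTERNAL,cv2.CHAIN_APPROX_NONE)
    out=[]
    for k in sorted(cs,key=cv2.contourArea,reverse=True)[:n]:
        if cv2.contourArea(k)*.25<amin: continue
        (u,v),(w,hh),a=cv2.minAreaRect(k)
        p=cv2.boxPoints(((u,v),(w,hh),a)); e=max((p[1]-p[0],p[2]-p[1]),key=np.linalg.norm)
        ang=np.arctan2(-e[0],-e[1])  # world direction of long side: dx=-dv, dy=-du
        ang=(ang+np.pi/2)%np.pi-np.pi/2
        out.append([round(float(x),3) for x in(box[1]-v*.5,box[3]-u*.5,max(w,hh)*.5,min(w,hh)*.5,ang)])
    return out
BLUE=((100,120,80),(125,255,255));RED=((0,190,90),(5,255,255));YEL=((22,120,100),(34,255,255));ORG=((6,200,180),(15,255,255));WHITE=((0,0,150),(179,40,255));BLACK=((0,0,0),(179,255,60))
GREEN=((50,100,30),(80,255,255))
E
python3 - <<'E'
from seg import *
import pickle
c=pickle.load(open("wrist1.pkl","rb"))
print("blue",blobs(c,22,*BLUE,(540,640,150,280)))
print("red",blobs(c,22,*RED,(400,510,150,290)))
print("stampbase",blobs(c,18,*WHITE,(420,510,70,150)))
print("cap",blobs(c,99,*WHITE,(540,640,60,160),amin=60))
print("green",blobs(c,50,*GREEN,(540,640,60,160),amin=60))
ims=[]
for y in(240,-340):
    robot.move_ptp([520,y,330],[np.pi,0,np.pi/2]); c=robot.get_image("wrist"); pickle.dump(c,open(f"w{y}.pkl","wb")); ims.append(c["img"])
    if y>0:
        print("stapler",blobs(c,46,*ORG,(400,520,270,400)))
        print("tape",blobs(c,24,*WHITE,(530,660,270,400)))
        print("blue",blobs(c,22,*BLUE,(540,640,150,280)))
    else:
        print("notes",blobs(c,25,*YEL,(450,620,-220,-40)))
        print("keypad",blobs(c,21,*BLACK,(440,640,-420,-240)))
save("w2",cv2.resize(np.vstack(ims),None,fx=.75,fy=.75))
print(robot.current_t())
E
```

```text
blue [[587.5, 225.0, 71.0, 45.0, 0.0]]
red [[451.905, 232.653, 56.319, 44.226, 0.115]]
stampbase [[459.409, 112.215, 43.874, 30.099, -0.219]]
cap [[585.25, 112.5, 23.5, 23.0, 0.0]]
green [[586.25, 111.25, 49.5, 49.5, -1.571]]
stapler []
tape [[594.25, 343.25, 59.5, 58.5, 0.0]]
blue [[587.5, 224.25, 71.0, 45.5, 0.0]]
notes [[533.102, -139.555, 76.891, 40.694, 0.033]]
keypad [[541.315, -330.519, 128.118, 88.983, 0.043]]
3.675
```

View pics/w2.png

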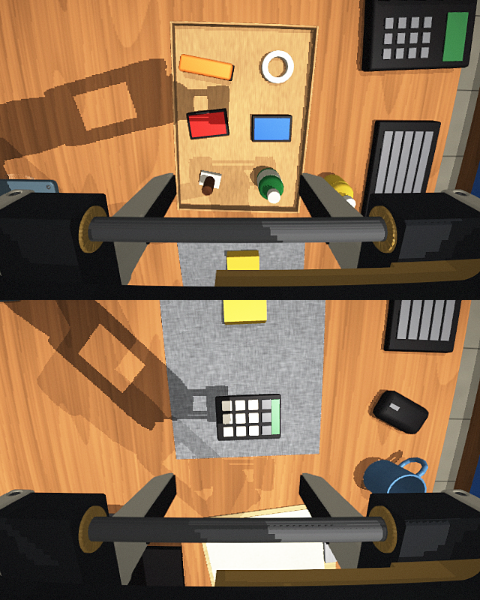

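The second view confirms the layout: stapler at (207,67), tape (277,67), keypad (249,417) and notes cut off at the top (245,312). I still need one more notes look and a looser stapler colour.

Run:
```python
from seg import *
import pickle
c=pickle.load(open("w240.pkl","rb"))
print("stapler",blobs(c,46,(8,150,150),(20,255,255),(400,520,270,400)), c["img"][90,275], cv2.cvtColor(c["img"][88:92,273:277],cv2.COLOR_BGR2HSV)[0,0])
robot.move_ptp([520,-210,330],[np.pi,0,np.pi/2]); c=robot.get_image("wrist"); pickle.dump(c,open("w3.pkl","wb"))
for v in (120,200): print("notes",blobs(c,25,(22,120,v),(34,255,255),(450,620,-220,-40)))
print("notes base-plane",blobs(c,3,(22,120,100),(34,255,255),(450,620,-220,-40)))
print("keypad",blobs(c,21,*BLACK,(440,640,-420,-240)))
print(robot.current_t())
```

```text
stapler [[461.421, 341.17, 95.799, 30.776, -0.191]] [ 82 198 253] [ 20 173 253]
notes [[532.192, -117.282, 76.71, 75.954, 0.039]]
notes [[532.292, -117.276, 76.35, 75.923, 0.036]]
notes base-plane [[532.887, -116.537, 80.4, 79.838, 0.045]]
keypad [[540.863, -327.459, 128.668, 91.209, 0.043]]
4.3083
```

```bash
cat > pp.py <<'E'
from seg import *
N=np.array([532.3,-117.3]);K=np.array([540.9,-328.5]);TH=0.041
MID=(N+K)/2; EX=np.array([np.cos(TH),np.sin(TH)])
def goto(xy,z,yaw):
    """ptp to a pose, picking the half turn with the smallest joint travel"""
    q0=robot.current_qpos(); best=None
    for k in(-1,0,1):
        o=[np.pi,0,yaw+k*np.pi]; q=robot.inverse_kinematics([*xy,z],o)
        if q is not None:
            d=abs(np.array(q)-q0).max()
            if best is None or d<best[0]: best=(d,o)
    robot.move_ptp([*xy,z],best[1])
def pick(xy,z,yaw,width,zt=180):
    goto(xy,zt,yaw); robot.move_gripper(width/93)
    hit=robot.move_linear([*xy,z],speed=150,f_stop=15); robot.move_gripper(0)
    print("pick hit",hit,"width",robot.current_gripper_width()*93,"F",robot.current_finger_force())
    robot.move_linear([*xy,zt],speed=150); print("held",robot.current_gripper_width()*93)
def place(xy,z,yaw,width,zt=180):
    goto(xy,zt,yaw)
    robot.move_linear([*xy,z+25],speed=150); hit=robot.move_linear([*xy,z],speed=40,f_stop=6)
    print("place hit",hit,robot.current_tcp_pos()); robot.move_gripper(width/93); robot.sleep(.2)
    robot.move_linear([*xy,zt],speed=150); print("t",robot.current_t())
E
python3 - <<'E'
from pp import *
import pickle
print(MID)
pick((586,112),30,0,80); place(MID+105*EX,29.5,TH,75)
pick((587.5,224.7),6,0,78); place(MID,5.5,TH,75)
robot.move_ptp([520,-300,330],[np.pi,0,np.pi/2]); c=robot.get_image("wrist"); pickle.dump(c,open("w4.pkl","wb"));save("w4",c["img"])
print("blue",blobs(c,21,*BLUE,(480,600,-290,-150)),"green",blobs(c,50,*GREEN,(590,700,-270,-160),amin=60))
E
```

```text
[ 536.6 -222.9]
pick hit False width 49.00928536173835 F 30.00030232127756
held 48.9186355042596
place hit True [ 640.8093677  -218.2782593    29.25407334]
t 13.9
pick hit False width 53.83054684979005 F 30.000513195991516
held 53.49252849540867
place hit True [ 536.00979517 -222.54191171    5.32924905]
t 24.5
blue [[535.556, -222.091, 70.751, 45.356, 0.042]] green [[641.5, -218.0, 50.0, 49.0, 0.0]]
```

View pics/w4.png

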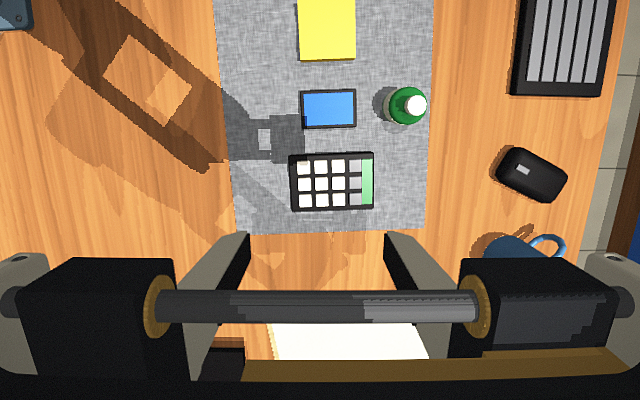

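The pad at (328,109) lies flat between keypad and notes, and the bottle (405,105) stands behind it. Now the stamp and stapler.

Run:
```python
from pp import *
import pickle
pick((459.4,112.2),31,-0.22,60); place((535.6,-222.3),48,TH,50)
pick((461.4,341.2),12,-0.19,60); place(N-83*EX,11.5,TH+np.pi/2,40)
robot.move_ptp([480,-300,330],[np.pi,0,np.pi/2]); c=robot.get_image("wrist"); pickle.dump(c,open("w5.pkl","wb"));save("w5",c["img"])
print("stampbase",blobs(c,35,*WHITE,(500,570,-260,-190),amin=60),"blue",blobs(c,21,*BLUE,(480,600,-290,-150)))
print("stapler",blobs(c,45,(8,150,150),(20,255,255),(400,490,-190,-50)))
print("bottle",blobs(c,50,*GREEN,(590,700,-270,-160),amin=60))
c=robot.get_image("side");save("side5",c["img"][120:400,100:500])
```

```text
pick hit False width 21.833411247974738 F 29.999963343143463
held 21.59553424073715
place hit True [ 535.00207126 -221.91064173   47.85498581]
t 35.6667
pick hit False width 29.61501063393592 F 29.995819295290858
held 29.63189502714759
place hit True [ 448.7458845  -120.43068646   11.17344284]
t 46.6083
stampbase [[534.808, -221.3, 43.695, 30.092, 0.038], [535.25, -253.5, 69.5, 12.0, 0.0], [535.25, -193.5, 69.5, 7.0, 0.0]] blue [[535.93, -221.919, 71.195, 45.302, 0.044]]
stapler [[449.126, -127.414, 83.06, 29.979, -1.531]]
bottle [[640.252, -218.113, 49.176, 49.072, -1.514]]
```

View pics/w5.png

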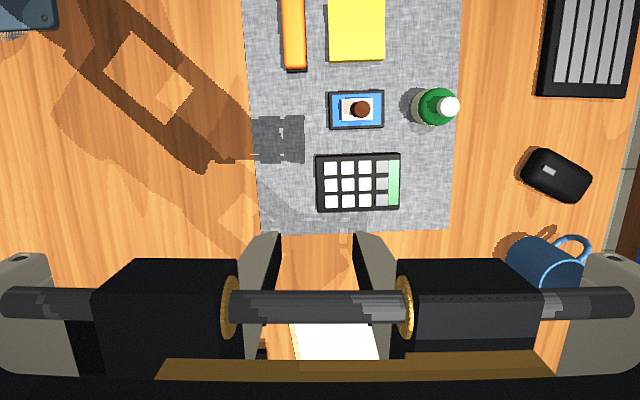

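View pics/side5.png

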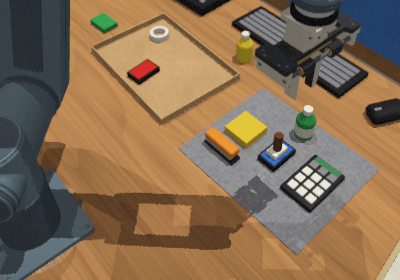

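The last pictures show everything set out: stamp upright on the pad (358,108), bottle behind it (433,106), and stapler crosswise in front of the notes (293,30). The red pad and tape roll are still in the carton.

```bash
python3 -c "
from bench import robot
robot.sleep(.3); print(robot.hand_in())"
```

```text
the job is handed in; nothing more can be done
None
```

The job is handed in after about 48 s of the 120 s allowed: the blue pad, stamp, bottle and stapler measured in place in the final pictures, and the red pad and tape were never touched; no verdict came back.

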